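# Clear the repair mat and hold the router board level over it

### The job

I need the board from this opened router held over the mat so that I can fit feet under it: first take the hand brush, sweep the three stripped-off parts completely off the mat onto the bench, and stand the brush down on its bristles beside the mat. Then grip the circuit board by its two bare long edges (never by the parts soldered on it), lift it level out of the case without dragging the case along, and finish still holding it steady and level about 10 cm above the middle of the mat: do not put it down or let go. Push the scrap parts only with the brush, not with the fingers, and leave the other things on the bench alone.

Things in the scene. Friction and masses are not known exactly. Their poses are not given: they have to be found in the camera images.
- board_mid (a point): Centre (half-way through its thickness) of the router's green circuit board: 116 mm long (its x), 66 mm wide (its y), 1.6 mm thick, z up, 75 to 105 g. It lies loose on four posts in the case, this point 17.8 mm above the bench. The long edges (y = -33 and +33 mm) are bare, nothing within 3 mm of them. It balances about 17 mm (15 to 20) from this point towards +x, the end with the yellow sockets.
- board_parts: What is soldered on the board; origin on its upper face at the middle, axes as the board's. At the +x end (x = 43 to 60 mm, y = -28 to +29) three yellow network sockets 14 mm high and a black power socket 11 mm high; finned heat sink 24 x 24 x 12 mm at x = -10, y = 0; capacitors up to 11 mm high. Not to be gripped.
- case: Lower half of the router's case, white, open on top, loose on the bench, 240 g. Origin under its middle at bench height. 146 mm in x, 170 in y, floor and walls 2.5 mm thick, walls 22 mm high with vent teeth. The board lies at its middle, axes parallel; beside each long edge are 49 mm of free room down to the floor. Aerial folded along the outside of the back wall (x = 73 to 96 mm), 18 mm high.
- mat: Dark blue-grey rubber work mat, fixed to the bench, 200 mm in x, 180 mm in y, 3 mm thick; origin under its middle, at bench height.
- brush_mid (a point): Point in the middle of the hand brush's wooden back, 41 mm above the bristle ends. The brush stands on its bristles on bare bench: 170 mm long (its x), 26 wide (its y), 58 high. Bristles 24 mm high, 164 x 22 mm, stiff (they do not bend); above them the wooden back with flat sides 26 mm apart to grip, 170 mm long up to 37 mm high and 120 mm long above that. About 130 g.
- socket_mid (a point): Stripped-off metal twin network socket, 31 x 21 x 13.5 mm, loose on the mat; the point is at its middle, 8 mm above its underside. 18 g.
- transformer_mid (a point): Stripped-off transformer (dark core, copper winding), 30 x 25 x 24 mm, loose on the mat; the point is at its middle, 8 mm above its underside. 45 g.
- sink_mid (a point): Stripped-off aluminium heat sink with fins, 32 x 25 x 18 mm, loose on the mat; the point is at its middle, 8 mm above its underside. 25 g. The three parts lie side by side on the mat, all standing within 76 mm of its middle in x and 66 mm in y.
- cover: Bystander: the case's upper half lying flat, 146 x 170 mm, 22 mm high; origin under its middle. Leave alone.
- spool: Bystander: spool of solder wire standing on its end, 54 mm in diameter, 40 mm high; origin under its middle. Leave alone.
- dish: Bystander: steel dish of screws, 80 mm in diameter, 16 mm high; origin under its middle. Leave alone.
- driver: Bystander: screwdriver lying flat, 160 mm long; its x runs along it. Leave alone.
There are look-alikes about, which are no part of the job. Of the things that look like the part that bears brush_mid, take the one that is farthest from the robot's base at the start.

How it is judged:
On the way, in this order (a step that is already met when the one before it is completed fails the run):
1. the brush is taken in the gripper (contact force between the fingers and brush above 1 N and distance of brush_mid from where it was at the start of the episode above 0.03 m), for 0.1 s.
2. the three stripped-off parts are off the mat, the brush still in the gripper ((x of socket_mid in the frame of mat above 0.108 m or x of socket_mid in the frame of mat below -0.108 m or y of socket_mid in the frame of mat above 0.098 m or y of socket_mid in the frame of mat below -0.098 m) and (x of transformer_mid in the frame of mat above 0.108 m or x of transformer_mid in the frame of mat below -0.108 m or y of transformer_mid in the frame of mat above 0.098 m or y of transformer_mid in the frame of mat below -0.098 m) and (x of sink_mid in the frame of mat above 0.108 m or x of sink_mid in the frame of mat below -0.108 m or y of sink_mid in the frame of mat above 0.098 m or y of sink_mid in the frame of mat below -0.098 m) and contact force between the fingers and brush above 1 N), for 0.1 s.
3. the brush stands on its bristles on the bench, off the mat, let go (angle between brush_mid's own z axis and vertical below 0.15 rad and height (world z) of brush_mid below 0.05 m and contact force between brush and mat below 0.05 N and contact force between the fingers and brush below 0.1 N), for 0.1 s.
4. the board is lifted clear of the case, level, in the gripper (contact force between the fingers and board above 1 N and angle between board_mid's own z axis and vertical below 0.1 rad and height (world z) of board_mid above 0.055 m), for 0.2 s.
At the end, for the whole second after the job is handed in: Board held in the gripper only, its middle 60 to 180 mm above the bench, within 50 mm of the mat's middle, tilt under 0.1 rad, still. The parts' middles are 8 mm or more beyond the mat's edges, on the bench; the brush stands free on its bristles off the mat; the case moved under 30 mm (all of step 3 and (x of socket_mid in the frame of mat above 0.108 m or x of socket_mid in the frame of mat below -0.108 m or y of socket_mid in the frame of mat above 0.098 m or y of socket_mid in the frame of mat below -0.098 m) and (x of transformer_mid in the frame of mat above 0.108 m or x of transformer_mid in the frame of mat below -0.108 m or y of transformer_mid in the frame of mat above 0.098 m or y of transformer_mid in the frame of mat below -0.098 m) and (x of sink_mid in the frame of mat above 0.108 m or x of sink_mid in the frame of mat below -0.108 m or y of sink_mid in the frame of mat above 0.098 m or y of sink_mid in the frame of mat below -0.098 m) and height (world z) of each of socket_mid, transformer_mid, sink_mid above -0.02 m and contact force between the fingers and board above 1 N and angle between board_mid's own z axis and vertical below 0.1 rad and height (world z) of board_mid between 0.06 and 0.18 m and horizontal distance between board_mid and mat below 0.05 m and linear speed of board below 0.02 m/s and angular speed of board below 0.1 rad/s and contact force between board and mat below 0.01 N and contact force between board and case below 0.01 N and contact force between board and brush below 0.01 N and contact force between board and socket below 0.01 N and contact force between board and transformer below 0.01 N and contact force between board and sink below 0.01 N and distance of case from where it was at the start of the episode below 0.03 m); the arm keeps its last pose, push and grip.
It fails at once if a stripped-off part is touched with the fingers or arm (contact force between any of the fingers, the arm and socket above 0.5 N or contact force between any of the fingers, the arm and transformer above 0.5 N or contact force between any of the fingers, the arm and sink above 0.5 N).
It fails at once if the parts on the board are squeezed or pressed by the gripper (contact force between any of the fingers, the arm and board_parts above 2 N).
It fails at once if the board is tipped by more than 0.35 rad (angle between board_mid's own z axis and vertical above 0.35 rad).
It fails at once if the case is dragged more than 30 mm (distance of case from where it was at the start of the episode above 0.03 m).
It fails at once if a bystander is pushed more than 30 mm (distance of any of cover, spool, dish, driver from where it was at the start of the episode above 0.03 m).
It also fails if it takes over 54 s, if anything falls off the work surface, if the arm or the gripper's body presses on something with over 40 N, if the wrist force passes 120 N, or if a joint passes its speed limit or range.

### The arm

A 6-joint arm with a two-finger parallel gripper is mounted at the origin on the work surface. World frame = base frame: x ahead of the robot, y to its left, z up, the work surface at z = 0. Lengths are in m, angles in rad, forces in N, time in s.
With the tool pointing down it reaches from about 0.35 to 0.875 m from the base axis. Payload 4.2 kg.
Tool frame: the origin (TCP) lies midway between the tips of the shut fingers; the grasp point (between the pads) lies 19 mm behind it (bot.hold_point_z is the distance from the TCP to the grasp point, in m); z points along the fingers, y is the line along which they close (so a half turn about z gives the same grasp; the last joint's range is limited). The gripper opens to 85 mm and grips with 20 to 120 N. Pads are 22 mm wide; open, the fingers measure 114 mm over their backs; the gripper's body (76 mm by 85 mm) begins 54 mm behind the grasp point. The pads swing forward as they close: fully open they stand 13 mm farther back than shut.
Start: joints at [-0.996, 0.385, 0.008, 0, -1.194, -0.259], TCP at [0.194, -0.594, 0.231] pointing down, gripper open.
Joint ranges: [-3.14, 3.14], [-1.21, 2.06], [-1.07, 1.41], [-3.16, 2.05], [-2.99, -0.16], [-3.1, 3.1]. Speed limits (rad/s): [2.79, 2.79, 3.14, 3.14, 3.14, 3.14].

### API

Orientations are given as a unit quaternion [x, y, z, w].
In Python, from workcell import bot gives the robot as it stands. Calls block until the motion is done:
- bot.move_pose(position, orientation): joint-space move of the TCP to a pose.
- bot.move_linear(position, orientation=None, feed=0.15): straight line of the TCP; orientation=None keeps the orientation; feed is the mean speed in m/s.
- bot.goto_joints(angles): joint-space move.
- bot.open() and bot.close(grip_force=None): open the fingers fully, or close them until they stop; grip_force is the grip in N (None keeps the last).
- bot.hold(seconds).
- bot.inverse_kinematics(position, orientation): joint angles nearest the present ones, or None.
- bot.sense(): the state.
- bot.capture(name): name is "scene" or "side" or "wrist"; returns the picture (420x560x3 uint8, red, green, blue); there is no depth.
- bot.calibration(name): a dict with "fx", "fy", "cx", "cy" (pixels), "dist_coeffs" ([k1, k2, p1, p2, k3] as OpenCV has them; the pictures are not rectified), "xyz" and "orientation" of the camera in the world. Camera axes: x right, y down, z forward; pixel columns grow to the right and rows downward; lengths in m; the calibration is good to about 2 mm. A picture is of the moment at which its call begins: read the wrist's pose just before it. calibration takes no time and is no camera call; for the wrist camera it gives the pose at the moment of the call.
A pose or a line that the arm cannot do raises bot.IKError and nothing moves.
- bot.job_done(): hands the job in; it is judged then, once.
The state is a dict: "time_s": time; "qpos": joint angles; "qd": joint speeds; "tau": joint torques, N m; "position": TCP position; "orientation": TCP orientation; "contact_force": force on the tool from outside, world axes, zero at the start; "ft_torque": the same for the moment, N m; "width": finger opening in m; "grasp_force": force on a finger pad.
Only numpy, scipy, OpenCV 4.12 (cv2) and the standard library are available. Lean on these libraries where they do the work, as an engineer would, in place of code of your own. Each camera call takes 0.05 s, during which the arm holds its last target. There are 200 camera calls.

## Working session

There is one attempt and no reset: what is moved stays moved. The work goes in short steps, each a Python script; the robot and the scene stay as the last script left them, time stands still between calls to the robot, and variables do not carry over. Pictures are saved under pics/ and viewed, at most 10 in all, crops included, and the job is handed in when it is done.

```bash
ls; mkdir -p pics; python3 - <<'E'
from workcell import bot
import cv2
for n in("scene","side"):
    cv2.imwrite(f"pics/{n}0.png",cv2.resize(bot.capture(n)[:,:,::-1],(800,600),interpolation=cv2.INTER_CUBIC)); print(bot.calibration(n))
print(bot.sense(),bot.calibration("wrist"))
E
```

```text
pics
{'fx': 453.8169912631836, 'fy': 453.8169912631836, 'cx': 281.20851030262463, 'cy': 201.0814408125889, 'dist_coeffs': array([-0.08906261,  0.        ,  0.        ,  0.        ,  0.        ]), 'xyz': array([ 1.17703123, -0.62782425,  0.89256538]), 'orientation': array([ 0.84727286,  0.33675843, -0.14559777, -0.38408822])}
{'fx': 458.1707869632666, 'fy': 458.1707869632666, 'cx': 279.99346172730776, 'cy': 206.00407334040577, 'dist_coeffs': array([-0.15674376,  0.        ,  0.        ,  0.        ,  0.        ]), 'xyz': array([-0.11162473,  1.09842432,  0.91264612]), 'orientation': array([-0.24406769,  0.84926195, -0.45058777,  0.12710532])}
{'time_s': 0.1, 'qpos': array([-9.96392965e-01,  3.85512289e-01,  6.78562689e-03, -4.20062150e-04,
       -1.19402108e+00, -2.58629638e-01]), 'qd': array([ 0.00153531, -0.00073851,  0.00251521,  0.00251071, -0.00091008,
        0.00049343]), 'tau': array([-3.13552919e-04, -3.93319738e+01,  1.88930136e+01,  4.19792891e+00,
       -2.59313492e-03,  1.04272524e-05]), 'position': array([ 0.19396743, -0.59359913,  0.23032256]), 'orientation': array([-1.57155124e-01,  9.87573429e-01,  9.71270306e-04, -2.16216384e-04]), 'contact_force': array([-0.81663   , -0.07945819, -0.12871573]), 'ft_torque': array([-0.03287423, -0.0038223 , -0.06730802]), 'grasp_force': 0.0, 'width': 0.08534588802563463} {'fx': 323.4228638814158, 'fy': 323.4228638814158, 'cx': 281.52945393648304, 'cy': 209.49265426118075, 'dist_coeffs': array([-0.02363285,  0.        ,  0.        ,  0.        ,  0.        ]), 'xyz': array([ 0.12483922, -0.61700197,  0.37452204]), 'orientation': array([0.58073982, 0.80089011, 0.11858357, 0.08517178])}
```

View pics/scene0.png

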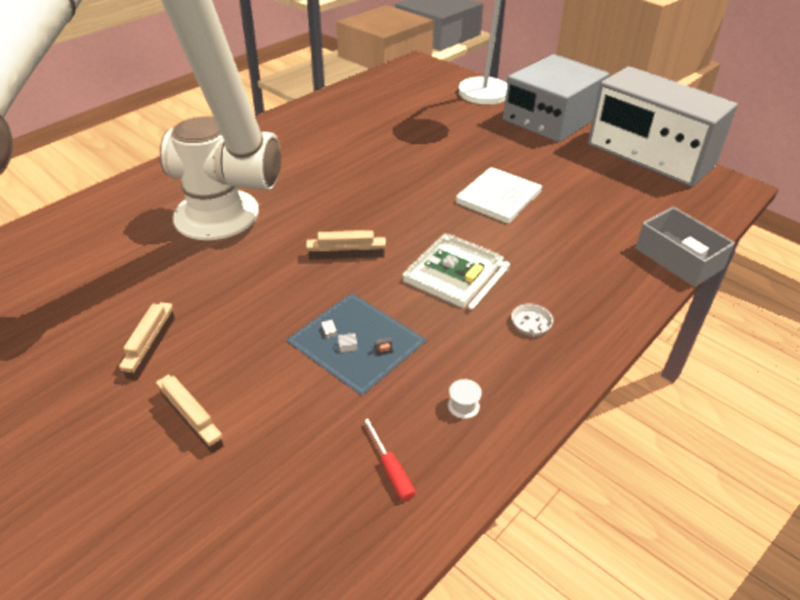

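View pics/side0.png

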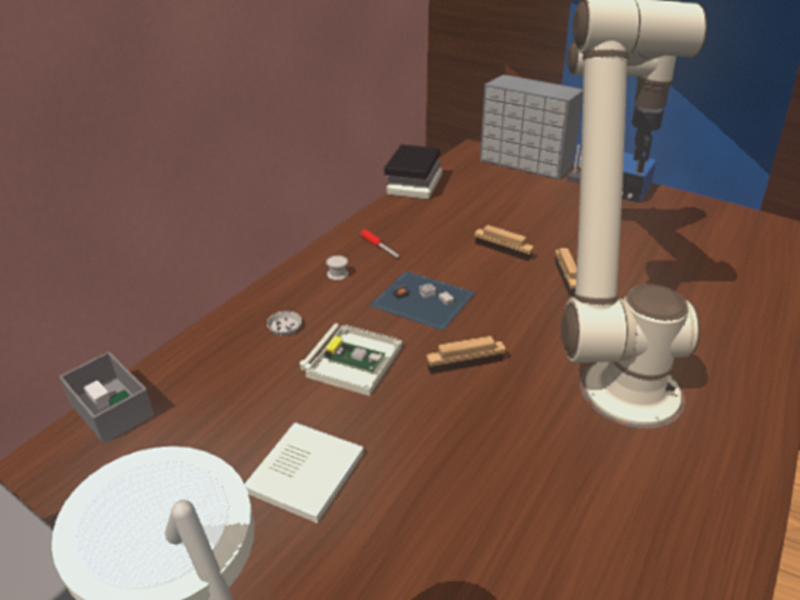

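The scene view shows three brushes near (345,243), (147,338) and (189,410). The mat is around (356,342) with the parts at (329,328), (347,342) and (384,347). The case is near (457,268).

```bash
cat > h.py <<'E'
from workcell import bot
import numpy as np, cv2
from scipy.spatial.transform import Rotation as R
def ray(cal,px):
    K=np.array([[cal['fx'],0,cal['cx']],[0,cal['fy'],cal['cy']],[0,0,1]])
    u=cv2.undistortPoints(np.array([[px]],float),K,cal['dist_coeffs'])[0,0]
    return cal['xyz'],R.from_quat(cal['orientation']).apply([u[0],u[1],1])
def w(cal,px,z,s=560/800):
    o,d=ray(cal,((px[0]+.5)*s-.5,(px[1]+.5)*s-.5)); return o+d*(z-o[2])/d[2]
def proj(cal,P):
    K=np.array([[cal['fx'],0,cal['cx']],[0,cal['fy'],cal['cy']],[0,0,1]])
    r=R.from_quat(cal['orientation']).inv()
    return cv2.projectPoints(np.array(P,float).reshape(-1,3),r.as_rotvec(),-r.apply(cal['xyz']),K,cal['dist_coeffs'])[0].reshape(-1,2)
def down(yaw):  # tool z down, tool y (closing line) at angle yaw in the world
    y=np.array([np.cos(yaw),np.sin(yaw),0]);z=np.array([0,0,-1.]);x=np.cross(y,z)
    return R.from_matrix(np.c_[x,y,z]).as_quat()
E
python3 - <<'E'
from h import *
np.set_printoptions(precision=3,suppress=True)
c=bot.calibration("scene");s=bot.calibration("side")
for n,z,ps in [("mat",.003,[(352,296),(424,341),(362,390),(289,341)]),("parts",.015,[(329,328),(347,342),(384,347)]),
 ("A",.037,[(308,243),(385,241)]),("B",.037,[(168,306),(123,368)]),("C",.037,[(160,380),(219,440)]),
 ("case",.022,[(447,237),(510,263),(470,306),(404,273)]),("spool,dish",.02,[(464,398),(532,320)]),("driver",.01,[(367,421),(405,496)]),("cover",.022,[(493,169),(541,186),(507,219),(458,195)])]:
    print(n,*[w(c,p,z)[:2] for p in ps])
for n,z,ps in [("mat",.003,[(410,273),(473,294),(441,327),(374,300)]),("parts",.015,[(401,292),(428,290),(446,297)]),("A",.037,[(429,357),(508,347)]),("C",.037,[(475,235),(532,247)])]:
    print('side',n,*[w(s,p,z)[:2] for p in ps])
E
```

```text
mat [0.443 0.025] [0.633 0.031] [ 0.634 -0.133] [ 0.448 -0.146]
parts [ 0.487 -0.077] [ 0.538 -0.079] [ 0.597 -0.04 ]
A [0.279 0.051] [0.394 0.172]
B [ 0.234 -0.268] [ 0.316 -0.411]
C [ 0.387 -0.38 ] [ 0.564 -0.381]
case [0.47  0.292] [0.625 0.315] [0.647 0.151] [0.485 0.135]
spool,dish [ 0.783 -0.035] [0.758 0.205]
driver [ 0.691 -0.178] [ 0.833 -0.237]
cover [0.368 0.598] [0.503 0.618] [0.525 0.442] [0.38 0.44]
side mat [ 0.625 -0.139] [ 0.443 -0.139] [0.444 0.022] [0.636 0.014]
side parts [ 0.589 -0.036] [ 0.537 -0.079] [ 0.485 -0.076]
side A [0.394 0.167] [0.267 0.048]
side C [ 0.548 -0.357] [ 0.388 -0.381]
```

```bash
python3 - <<'E'
from h import *
bot.move_pose([.54,-.12,.30],down(np.pi/2))
import json
c=bot.calibration("wrist"); im=bot.capture("wrist"); np.save("w1.npy",im); json.dump({k:np.asarray(v).tolist() for k,v in c.items()},open("w1.json","w"))
cv2.imwrite("pics/w1.png",cv2.resize(im[:,:,::-1],(800,600),interpolation=cv2.INTER_CUBIC)); print(c['xyz'],c['orientation'],bot.sense()['time_s'],bot.sense()['qpos'])
E
```

```text
[ 0.46702451 -0.12093646  0.4440662 ] [0.69965042 0.69941757 0.10307048 0.10334815] 2.2667 [ 7.31217807e-02  2.20666005e-01 -5.36959138e-02  6.72397398e-05
 -1.29682873e+00 -1.64510916e+00]
```

View pics/w1.png

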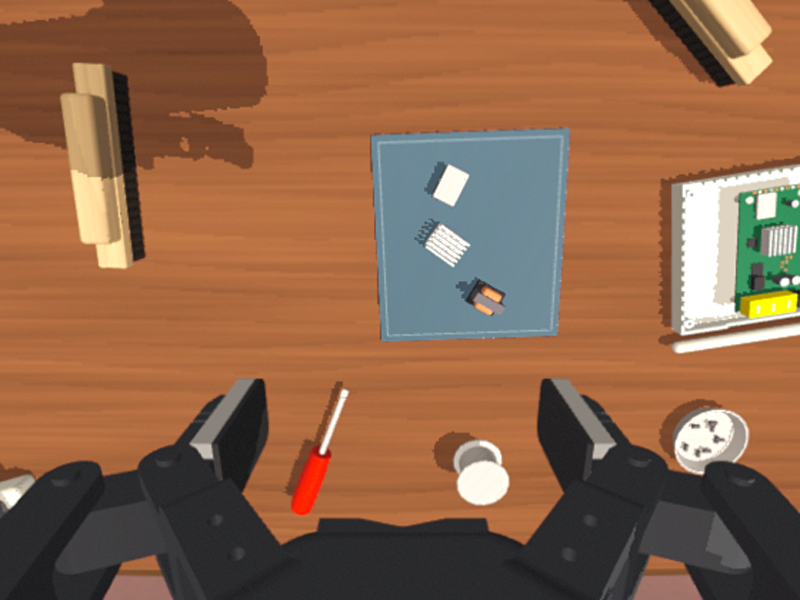

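The wrist view shows the brush from (92,64) to (115,267). Its upper handle has corners (62,96), (101,96), (82,243) and (118,240). The mat corners are (372,135), (569,129), (557,334) and (382,341), and the parts are at (452,185), (446,243) and (487,298). The case is partly in view on the right.

```bash
python3 - <<'E'
from h import *
import json
np.set_printoptions(precision=4,suppress=True)
c={k:np.array(v) for k,v in json.load(open("w1.json")).items()}
for n,z,ps in [("mat",.003,[(372,135),(569,129),(557,334),(382,341)]),("top",.058,[(62,96),(101,94),(118,240),(83,243)]),("ledge",.037,[(74,64),(110,64),(131,266),(98,268)]),("parts",.015,[(452,185),(446,243),(487,298)]),
 ("extreme",.01,[(470,175),(438,200),(470,245),(455,265),(508,298),(485,314)]),("case",.022,[(675,185),(683,332)]),("board",.0186,[(741,193),(736,317)])]:
    q=np.array([w(c,p,z)[:2] for p in ps]); print(n,*q,q.mean(0))
print(bot.inverse_kinematics([.56,.22,-.003],down(np.pi/2)))
E
```

```text
mat [ 0.4449 -0.1485] [0.4394 0.0292] [0.637 0.037] [ 0.6445 -0.1421] [ 0.5415 -0.0561]
top [ 0.417  -0.3876] [ 0.416  -0.3562] [ 0.5307 -0.3623] [ 0.5331 -0.3931] [ 0.4742 -0.3748]
ledge [ 0.3903 -0.3874] [ 0.3907 -0.3576] [ 0.558  -0.3676] [ 0.5598 -0.3985] [ 0.4747 -0.3778]
parts [ 0.4884 -0.0763] [ 0.5412 -0.0803] [ 0.595  -0.0391] [ 0.5415 -0.0652]
extreme [ 0.4797 -0.0596] [ 0.5021 -0.0883] [ 0.544 -0.057] [ 0.5634 -0.0706] [ 0.5965 -0.0175] [ 0.613  -0.0393] [ 0.5498 -0.0554]
case [0.4873 0.1231] [0.6278 0.1549] [0.5575 0.139 ]
board [0.4941 0.1875] [0.6135 0.2076] [0.5538 0.1975]
[ 0.6432  0.6012 -0.3038 -0.     -0.6657 -2.214 ]
```

```bash
python3 - <<'E'
from h import *
g=down(np.pi/2-.058); n=down(np.pi/2)
bot.move_pose([.4745,-.3765,.10],g)
bot.move_linear([.4745,-.3765,.029],feed=.1)
bot.close(60)
s=bot.sense(); print(s['width'],s['grasp_force'],s['position'],s['contact_force'],s['time_s'])
assert .02<s['width']<.032
bot.move_linear([.4745,-.3765,.12],feed=.15)
bot.move_linear([.542,.03,.12],n,feed=.25)
bot.move_linear([.542,.03,.0345],feed=.1)
s=bot.sense(); print(s['width'],s['grasp_force'],s['position'],s['contact_force'],s['time_s'])
for i in range(2): cv2.imwrite(f"pics/s{i}.png",bot.capture(("scene","side")[i])[150:300,150:400,::-1])
a,b=[cv2.resize(cv2.imread(f"pics/s{i}.png"),(750,450),interpolation=cv2.INTER_CUBIC)[:290] for i in(0,1)]
cv2.imwrite("pics/s2.png",np.vstack([a,b]))
E
```

```text
0.02502319995161626 60.06552660372108 [ 0.47493301 -0.37673554  0.02954639] [-0.31915381 -0.08335686  2.77208764] 4.9583
0.024920907420402736 59.50727784074843 [0.54260559 0.03011093 0.03506832] [-0.27492346  0.02620276 -1.66739276] 8.525
```

View pics/s2.png

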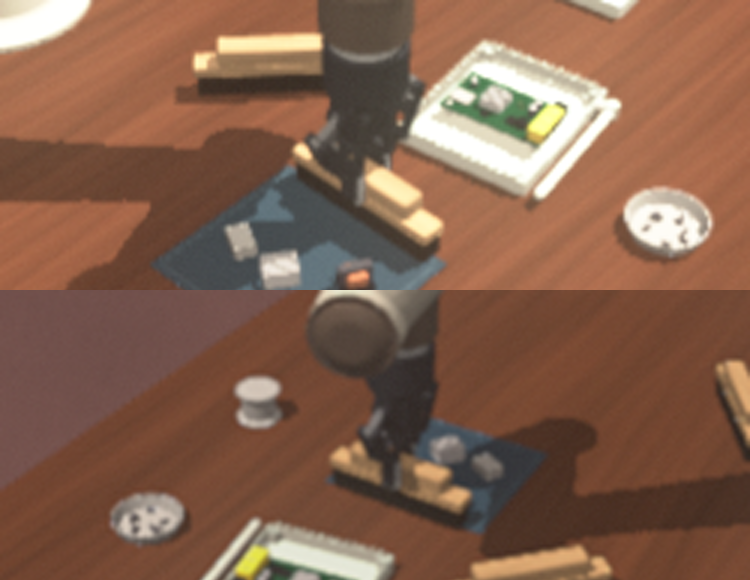

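The brush is held level behind the parts, along the mat's +y edge, with all three parts ahead of it. Next I sweep.

```bash
python3 - <<'E'
from h import *
bot.move_linear([.542,-.178,.0345],feed=.07)
s=bot.sense(); print(s['width'],s['grasp_force'],s['position'],s['contact_force'],s['time_s'])
bot.move_linear([.542,-.168,.036],feed=.1)
bot.move_linear([.542,-.168,.14],feed=.2)
import json
c=bot.calibration("wrist"); im=bot.capture("wrist"); json.dump({k:np.asarray(v).tolist() for k,v in c.items()},open("w2.json","w"))
cv2.imwrite("pics/w2.png",cv2.resize(im[:,:,::-1],(800,600),interpolation=cv2.INTER_CUBIC)); print(bot.sense()['time_s'])
cv2.imwrite("pics/sc2.png",cv2.resize(bot.capture("scene")[180:360,130:370,::-1],(800,600),interpolation=cv2.INTER_CUBIC))
E
```

```text
0.02478876674359831 59.50375673593953 [ 0.54200141 -0.17790052  0.03451871] [-0.26721694  1.15529469 -1.49513416] 11.75
12.7167
```

View pics/sc2.png

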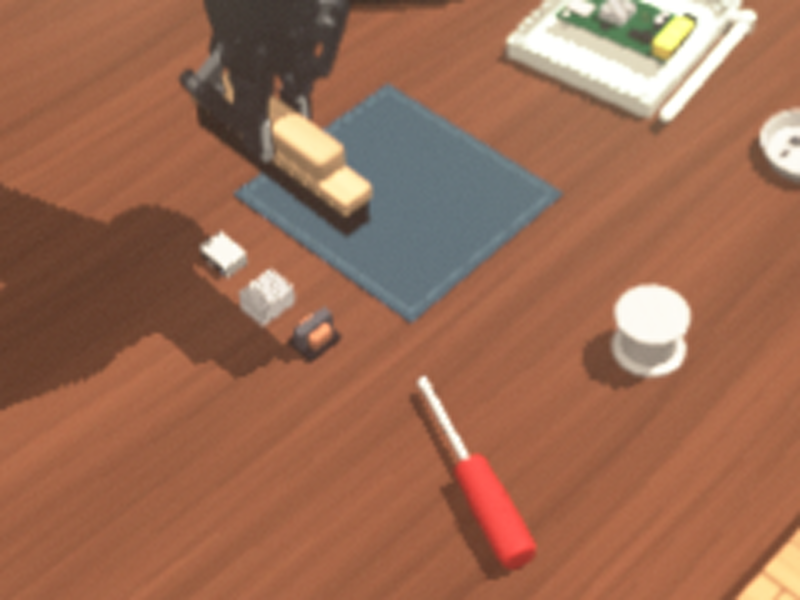

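All three parts lie on the bench clear of the mat. I set the brush down and look at the case.

```bash
python3 - <<'E'
from h import *
import json
n=down(np.pi/2)
bot.move_linear([.48,-.31,.12],feed=.25)
bot.move_linear([.48,-.31,.032],feed=.12)
bot.move_linear([.48,-.31,.0293],feed=.03)
print(bot.sense()['contact_force'],bot.sense()['position'])
bot.open(); bot.hold(.15)
bot.move_linear([.48,-.31,.13],feed=.15)
print(bot.sense()['contact_force'])
bot.move_pose([.545,.20,.22],n)
bot.hold(.2)
c=bot.calibration("wrist"); im=bot.capture("wrist"); json.dump({k:np.asarray(v).tolist() for k,v in c.items()},open("w3.json","w"))
cv2.imwrite("pics/w3.png",cv2.resize(im[:,:,::-1],(800,600),interpolation=cv2.INTER_CUBIC)); print(bot.sense()['time_s'])
cv2.imwrite("pics/sc3.png",bot.capture("scene")[:,:,::-1])
E
```

```text
[ 0.57603512  0.48822422 -1.48190274] [ 0.48018864 -0.31005634  0.02971459]
[-0.67738468 -0.18253928 -0.56561586]
18.4083
```

View pics/w3.png

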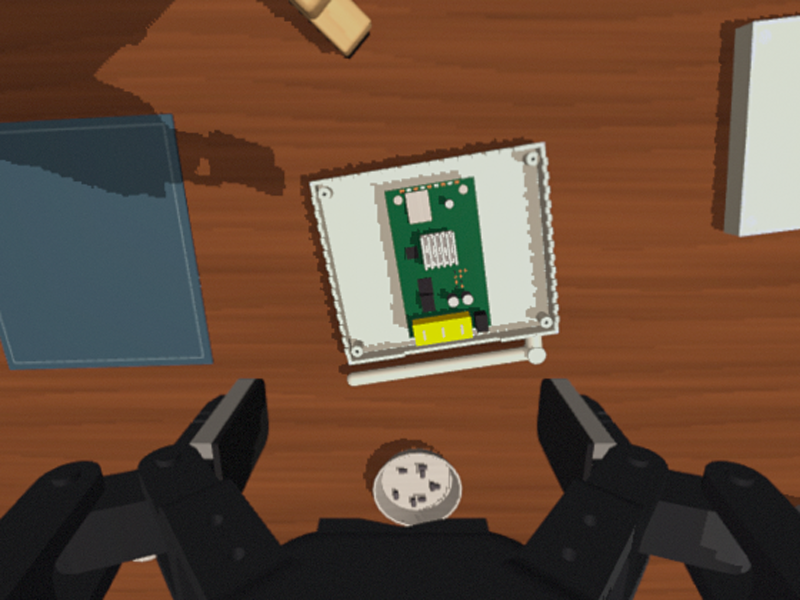

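View pics/sc3.png

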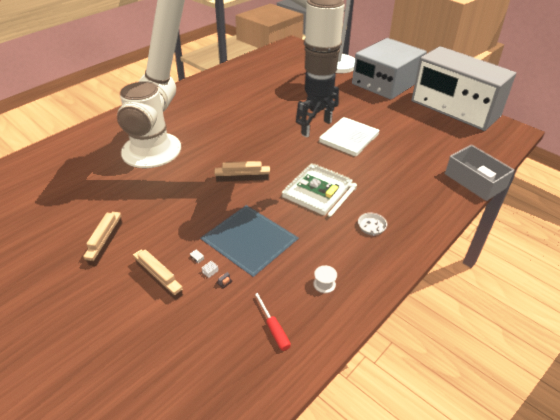

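The brush stands by itself and the parts are off the mat. The board runs roughly from (386,192)/(473,177) down to (409,336)/(491,330). I enlarge it to read the edges.

```bash
python3 - <<'E'
import cv2
im=cv2.imread("pics/w3.png")[160:370,360:520]
cv2.imwrite("pics/w3c.png",cv2.resize(im,None,fx=2.8,fy=2.8,interpolation=cv2.INTER_CUBIC))
E
```

```text
(no output)
```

View pics/w3c.png

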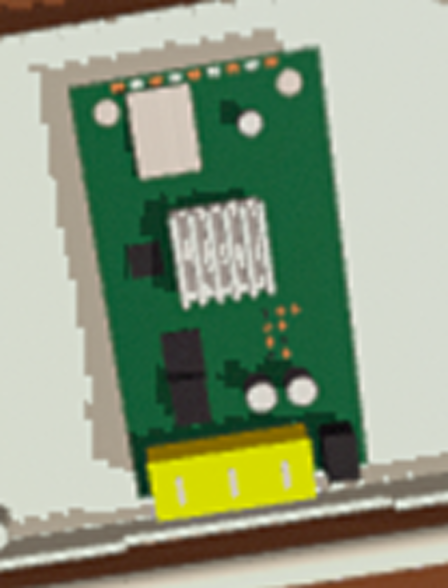

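The enlargement puts the board corners at crop (70,87), (320,47), (140,495) and (366,455).

```bash
python3 - <<'E'
from h import *
import json
np.set_printoptions(precision=4,suppress=True)
c={k:np.array(v) for k,v in json.load(open("w3.json")).items()}
f=lambda p:w(c,(p[0]/2.8+360,p[1]/2.8+160),.0186)[:2]
TL,TR,BL,BR=[f(p) for p in[(70,87),(320,47),(140,495),(366,455)]]
for a,b in((TL,BL),(TR,BR)): d=b-a; print(a,b,np.linalg.norm(d),np.arctan2(d[1],d[0]))
d=TR-TL; print("width",np.linalg.norm(d),np.arctan2(-d[0],d[1]), "x end mid",(TL+TR)/2)
print("mid",(TL+TR+BL+BR)/4)
print("case",[w(c,p,.022)[:2] for p in [(310,183),(544,143),(558,331),(350,362)]])
E
```

```text
[0.4939 0.1861] [0.6078 0.2048] 0.11543027581784698 0.1628030248354293
[0.4838 0.2509] [0.5957 0.2688] 0.11337123716608559 0.15874806565181204
width 0.06558282327717785 0.1549326187694863 x end mid [0.4889 0.2185]
mid [0.5453 0.2276]
case [array([0.4879, 0.1322]), array([0.4605, 0.2986]), array([0.6017, 0.3219]), array([0.6283, 0.1564])]
```

```bash
python3 - <<'E'
from h import *
g=down(np.pi/2+.16); x,y=.5626,.2302
def st(t): s=bot.sense(); print(t,s['width'],s['grasp_force'],s['position'],s['contact_force'],s['time_s'])
bot.move_pose([x,y,.09],g)
bot.move_linear([x,y,-.002],feed=.08); st("down")
bot.close(40); bot.hold(.2); st("closed")
bot.move_linear([x,y,.003],feed=.02); st("up5")
cv2.imwrite("pics/w4.png",cv2.resize(bot.capture("wrist")[:,:,::-1],(800,600),interpolation=cv2.INTER_CUBIC))
E
```

```text
down 0.0852497914378314 0.0 [ 0.56301344  0.23048313 -0.00137298] [-0.28931949 -0.1646188   0.48815026] 20.3583
closed 0.06396483499658971 42.65541315078735 [ 0.56290438  0.23046198 -0.00083552] [-1.74511532 -1.43177387  6.27377102] 20.9083
up5 0.06366327502824537 44.00354325771332 [0.56251776 0.23012471 0.00283312] [ 0.07168497  0.43369284 -1.42153539] 21.3083
```

View pics/w4.png

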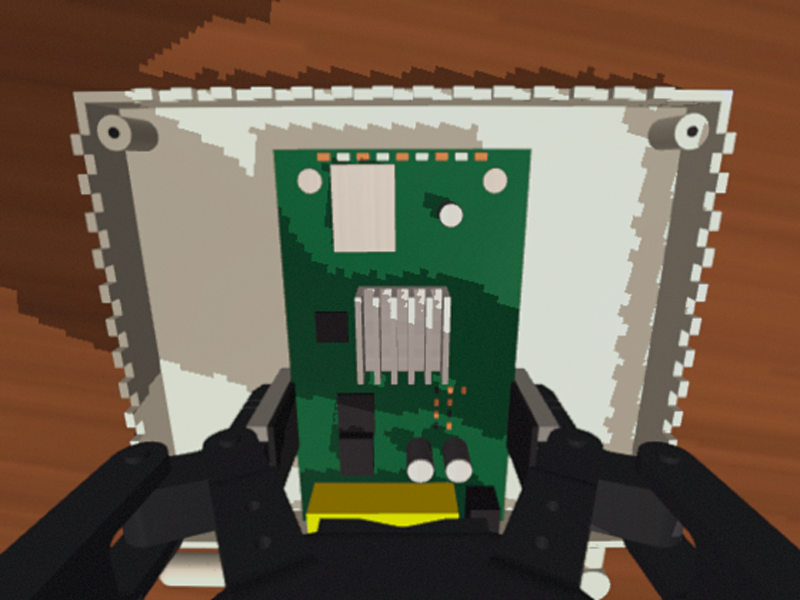

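The pads hold both bare edges squarely at the middle of the fingers. I lift and carry the board.

```bash
python3 - <<'E'
from h import *
def st(t): s=bot.sense(); print(t,s['width'],s['grasp_force'],s['position'],s['contact_force'],s['time_s'])
p=bot.sense()['position']
bot.move_linear([p[0],p[1],.085],feed=.06); bot.hold(.3); st("lift")
bot.move_linear([.5415+.017,-.0555,.085],down(np.pi/2+.035),feed=.1); bot.hold(.8); st("end")
a=bot.capture("scene")[110:320,120:400,::-1];b=bot.capture("side")[150:300,200:400,::-1]
cv2.imwrite("pics/e.png",np.hstack([cv2.resize(a,(400,300),interpolation=cv2.INTER_CUBIC),cv2.resize(b,(400,300),interpolation=cv2.INTER_CUBIC)]))
E
```

```text
lift 0.06369904109449995 44.01882827281952 [0.5623935  0.2300411  0.08479593] [-0.301395   -0.91852397 -1.27899097] 23.175
end 0.063518321190561 44.02127265930176 [ 0.55848923 -0.05552526  0.08499476] [-0.31839522 -0.34954803 -0.20299964] 26.9833
```

View pics/e.png

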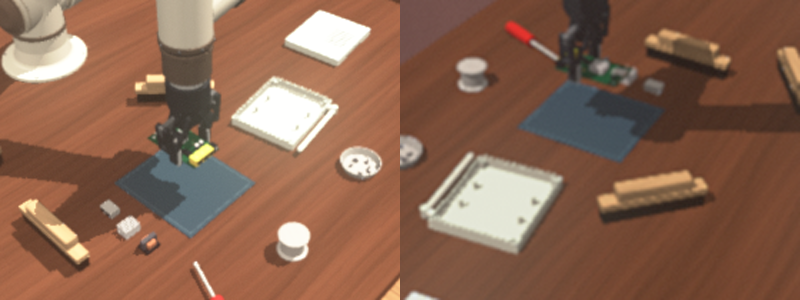

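The board is held level above the middle of the mat, and the case stayed put. I hand in the job.

```bash
python3 -c "
from workcell import bot
print(bot.job_done())"
```

```text
the job is handed in; nothing more can be done
None
```

I handed the job in at about 27 s: the three parts are swept off the mat, the brush stands on its bristles beside it, and the gripper is still holding the board level about 10 cm above the mat's middle; no verdict came back.

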